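Flip the pull-to-unlock toggle beside the indexing table

TASK

Switch the feeder over: flip the locking bat toggle, the long tapered steel bat that rises from a slotted dome between two upright steel plates, over its centre to the side opposite to the one it leans to now. It is locked, so draw it outwards along its own length until you feel its stop, swing it over while drawn out, and leave it leaning fully to the other side, sunk back in its notch. Stop pulling as soon as you feel the stop: do not wrench the bat hard against it. Leave the two plain toggles as they are and do not shift the mouse, the tray or the screwdriver.

Things in the scene. Friction and masses are not known exactly. Their poses are not given: they have to be found in the camera images.
- lock_pod: White housing 100 x 80 x 45 mm on a dark foot 104 x 84 mm, fixed, at any yaw. Origin: centre of its underside; z up; x: direction in which the bat must be swung (starts leaning to -x, ends to +x); y: pivot axis. On top, two upright steel plates (36 mm long in x, 4 mm thick, tops 83 mm above the table, inner faces 21 mm apart) flank the slotted dome and the bat.
- bat_pivot (a point): Pivot of the locking bat: on the housing's centre line, 55 mm above the table.
- bat_grip (a point): Point on the bat's centre line, 70 mm from the pivot while locked (moves with the bat), where it is round and 14 mm thick: a good place to pinch it, fingers closing along the housing's y, which leaves the bat free to turn between the pads. The steel bat widens from 8 mm at 32 mm from the pivot to 14.4 mm at 73 mm; its rounded end lies at 82 mm.
- lock_lever (a joint): Swing of the locking bat about the pivot: 0 = leaning 0.4 rad from vertical to the housing's -x (start), 0.4 = upright, 0.8 = leaning 0.4 rad to +x (wanted). A spring drives it to the nearer end with up to 0.2 N m; a gate blocks it while the bat is not drawn out (it then has up to 0.3 rad of play).
- lock_bat (a joint): How far the bat is drawn out along its length (m): 0 = sunk in its notch. It clears the gate at 6 to 16 mm and meets a hard stop about 2 mm later; where differs each time, so the stop must be felt, as a sharp rise of force. A spring draws it in: 5 N at 0, 0.5 N more per mm. Pull slowly, stop at the rise, ease back half a mm, then swing. Let go at either end, it sinks back by itself.
- short_lever (a joint): Swing of the plain short bat toggle (steel, reaching 80 mm above the table, no plates), to be left alone: 0 as found, 0.8 flipped.
- paddle_lever (a joint): Swing of the plain flat-paddle toggle (black paddle 18 mm wide, reaching 90 mm above the table, no plates), to be left alone: 0 as found, 0.8 flipped.
- short_pod: Housing of the short toggle, same box as lock_pod. Origin: centre of its underside.
- paddle_pod: Housing of the paddle toggle, same box as lock_pod. Origin: centre of its underside.
- mouse: Loose black computer mouse, 100 x 58 mm, 32 mm high. Origin: centre of its underside.
- parts_tray: Loose blue tray 120 x 90 x 30 mm with black discs in it. Origin: centre of its underside.
- driver: Loose red-handled screwdriver lying flat on the table, about 0.2 m long, beyond the housings. Origin: on its axis at the underside.
- stop_dome: Small slotted steel dome between the plates, from which the bat rises; its top is 86 to 97 mm above the table. Inside it the bat's cross pin meets its stop. It is wrenched (a failure) if the pin is pulled against it with over 25 N beyond the spring's pull.
Mind the look-alikes: they are no part of the job. Leave any pink or purple look-alike of the short_pod alone.

How it is judged:
By the outcome, as a careful person would: the job done as asked, in the order asked, and still so for the second after the job is handed in, with the robot touching nothing.
It also fails if it takes over 35 s, if anything falls off the work surface, if the arm or the gripper's body presses on something with over 40 N, if the wrist force passes 120 N, or if a joint passes its speed limit or range.

ROBOT

A 6-joint arm with a two-finger parallel gripper is mounted at the origin on the work surface. World frame = base frame: x ahead of the robot, y to its left, z up, the work surface at z = 0. Lengths are in m, angles in rad, forces in N, time in s.
With the tool pointing down it reaches from about 0.3 to 1 m from the base axis. Payload 5.1 kg.
Tool frame: the origin (TCP) lies between the finger pads; the fingertips stand 19 mm ahead of it and the grasp point (between the pads) is the TCP; z points along the fingers, y is the line along which they close (so a half turn about z gives the same grasp; the last joint's range is limited). The gripper opens to 95 mm and grips with 3 to 60 N. Pads are 20 mm wide; open, the fingers measure 119 mm over their backs; the gripper's body (75 mm by 180 mm) begins 59 mm behind the grasp point.
Start: joints at [-1.253, 0.124, 1.65, -0, 1.367, -0.083], TCP at [0.254, -0.598, 0.234] pointing down, gripper open.
Joint ranges: [-2.61, 2.61], [-1.02, 2.33], [0.03, 2.71], [-1.35, 4.49], [0.32, 2.68], [-2.91, 2.91]. Speed limits (rad/s): [2.57, 2.57, 3.14, 3.14, 3.14, 3.14].

INTERFACE

Orientations are given as a unit quaternion [w, x, y, z].
In Python, from cell import state, viewer, close_job gives the robot as it stands. The module is installed in compiled form; this text tells all that it offers.
- The arm moves only by the tool apply_moves, never from a script. Its argument "targets" is a list of rows, each a list of 3 entries, a list of its own where there are three numbers: the shift along the tool's x, y, z in mm, then the turn about the tool's z in rad, then the opening, from -1 (shut) to 1 (fully open), so that 0 is half open. In form: [[[tx, ty, tz], roll, jaw], ...]. A call has 1 to 12 rows; each row is the pose to reach, as a shift and turn from the pose commanded when the call began, along the tool's axes at that moment; what a row does not reach only later rows make up. A row lasts 1/8 s, in which the tool goes at most 62.5 mm and 10.7 degrees, less where a joint would pass 70% of its speed; a pose out of reach is approached as far as the arm can. A call with a gripper value outside its range is refused whole. The fingers move at their own pace and stop on an object; "grip_force" is the grip in N (left out, the last holds). Time passes only in rows, so rows that repeat a pose let the fingers close. It gives the time, the measured TCP pose, the force, the opening and the grip force at its end, in the units of the state.
- state(): the state, without advancing time (a new reading comes with each control period).
- viewer.capture(name): name is "scene" or "top" or "wrist"; returns a dict with "pixels" (420x560x3 uint8, blue, green, red), "depth" (420x560 float32, m along the optical axis (not along the pixel's ray), 0 where there is no reading), "K" (3x3 intrinsics, pixels), "dist" ([k1, k2, p1, p2, k3] as OpenCV has them; the pictures are not rectified), "view" (4x4, takes a point from world to camera coordinates). Camera axes: x right, y down, z forward; pixel columns grow to the right and rows downward; lengths in m; the calibration is good to about 2 mm. A picture is of the moment at which its call begins.
- close_job(): hands the job in; it is judged then, once.
The state is a dict: "time_s": time; "joints": joint angles; "qvel": joint speeds; "joint_efforts": joint torques, N m; "tool_pos": TCP position; "tcp_rot": TCP orientation; "ft_force": force on the tool from outside, world axes, zero at the start; "moment": the same for the moment, N m; "finger_gap": finger opening in m; "grasp_force": force on a finger pad.
Only numpy, scipy, OpenCV 4.12 (cv2) and the standard library are available. Lean on these libraries where they do the work, as an engineer would, in place of code of your own. Each camera call takes 0.05 s, during which the arm holds its last target. There are 200 camera calls.

## Working session

There is one attempt and no reset: what is moved stays moved. The work goes in short steps, Python scripts to look and compute and a tool call to move; the robot and the scene stay as the last step left them, time stands still between calls to the robot, and variables do not carry over. Pictures are saved under pics/ and viewed, at most 10 in all, crops included, and the job is handed in when it is done.

Besides the shell and the picture viewer there is one more tool, called after ">>>" as a command line: name --argument value ..., lists and objects as JSON in quotes. apply_moves: Moves the arm, as the interface text tells. Its arguments: {"type":"object","properties":{"targets":{"type":"array","items":{"type":"array"}},"grip_force":{"type":"number"}},"required":["targets"]}

```bash
mkdir -p pics; cat > h.py <<'E'
import numpy as np, cv2
from cell import state, viewer, close_job
def cap(n,f=None):
    c=viewer.capture(n)
    if f: cv2.imwrite('pics/'+f,c['pixels'])
    return c
def pts(c,uv):
    uv=np.array(uv,float).reshape(-1,1,2)
    n=cv2.undistortPoints(uv,np.array(c['K']),np.array(c['dist'])).reshape(-1,2)
    V=np.linalg.inv(c['view']); d=np.c_[n,np.ones(len(n))]@V[:3,:3].T
    return V[:3,3],d
def onplane(c,uv,z):
    o,d=pts(c,uv); return o+d*((z-o[2])/d[:,2])[:,None]
def bydepth(c,uv):
    o,d=pts(c,uv); z=np.array([c['depth'][int(v),int(u)] for u,v in uv]); return o+d*z[:,None]
E
python3 - <<'E'
from h import *
a=cap('top'); b=cap('scene')
cv2.imwrite('pics/top.png',a['pixels']); cv2.imwrite('pics/scene.png',b['pixels'])
print(state()); print(a['view'],b['view'],a['K'])
np.savez('top.npz',**a); np.savez('scene.npz',**b)
E
```

```text
{'time_s': 0.1, 'joints': array([-1.25255044e+00,  1.24441861e-01,  1.65153708e+00, -3.91092288e-06,
        1.36751857e+00, -8.25894127e-02]), 'qvel': array([-0.00052556, -0.00247896, -0.00375902, -0.00026181, -0.00060461,
        0.00094599]), 'joint_efforts': array([ 9.82571000e-04, -4.18879795e+01, -3.61097682e+01,  7.76485610e-02,
        4.61618369e-02, -6.52721474e-05]), 'tool_pos': array([ 0.25342726, -0.59796115,  0.23250888]), 'tcp_rot': array([-9.45602045e-04,  9.79982995e-01,  1.99078935e-01, -1.13865318e-04]), 'ft_force': array([ 0.13188617,  0.84639702, -0.24963754]), 'moment': array([-0.00603952,  0.01356233,  0.03125539]), 'grasp_force': 0.0, 'finger_gap': 0.09513405248985461}
[[-0.0103628  -0.99992888 -0.005903    0.07745025]
 [-0.99737946  0.01075873 -0.07154348  0.55219576]
 [ 0.0716019   0.00514614 -0.99742001  1.09130491]
 [ 0.          0.          0.          1.        ]] [[ 0.7277633   0.68581055  0.00494693 -0.46358262]
 [ 0.5074457  -0.53360707 -0.67658137 -0.18215556]
 [-0.46136692  0.49490139 -0.73635126  1.42094858]
 [ 0.          0.          0.          1.        ]] [[457.27105658   0.         284.58457351]
 [  0.         457.27105658 205.33096533]
 [  0.           0.           1.        ]]
```

View pics/top.png

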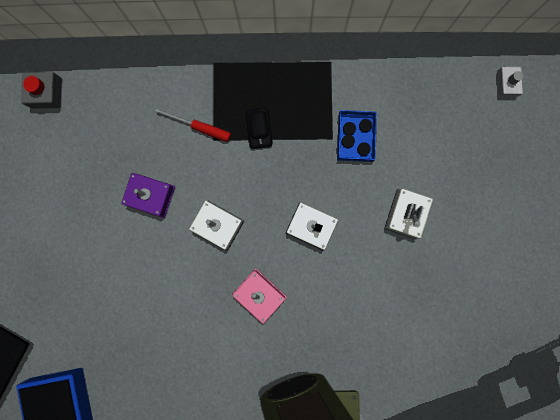

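View pics/scene.png

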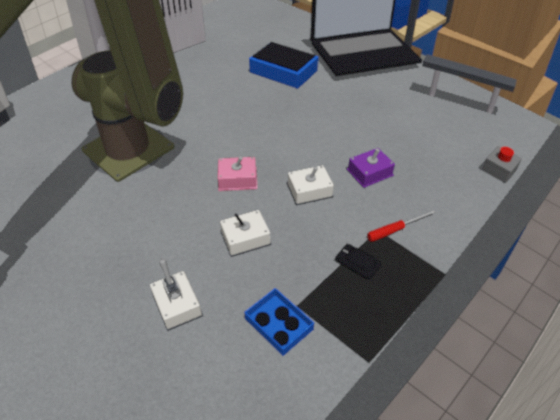

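Candidates (top view pixels):
- Short toggle: white housing (216,225).
- Paddle: white housing (312,227).
- White housing with two plates: (409,214), which is also at (175,300) in the scene view.
- Look-alikes: purple (148,195) and pink (259,297).
- Knob on a box: (511,80).

By the description, the target is the plated housing at (409,214). I'll check it in a crop and measure it.

```bash
python3 - <<'E'
from h import *
a=dict(np.load('top.npz')); b=dict(np.load('scene.npz'))
p=a['pixels'][175:255,370:450]; q=b['pixels'][250:335,135:220]
cv2.imwrite('pics/crop.png',np.hstack([cv2.resize(p,(400,400),interpolation=2),cv2.resize(q,(400,400),interpolation=2)]))
im=a['pixels'].astype(int); m=((im.min(2)>150)).astype(np.uint8); m[:, :375]=0;m[:,445:]=0;m[:180]=0;m[250:]=0
ys,xs=np.nonzero(m); P=onplane(a,np.c_[xs,ys],0.045)[:,:2]
r=cv2.minAreaRect((P*1000).astype(np.float32)); print(r); 
print(cv2.minAreaRect(np.c_[xs,ys].astype(np.float32)))
D=a['depth'][175:255,370:450]; vs,us=np.mgrid[175:255,370:450]
W=bydepth(a,np.c_[us.ravel(),vs.ravel()]); 
for lo,hi in((.035,.055),(.065,.09),(.1,.16)):
    s=W[(W[:,2]>lo)&(W[:,2]<hi)]; print(lo,len(s),s.mean(0) if len(s) else '',cv2.minAreaRect((s[:,:2]*1000).astype(np.float32)) if len(s)>3 else '')
E
```

```text
((529.996337890625, -228.50482177734375), (78.47407531738281, 98.48615264892578), 70.88966369628906)
((410.8500671386719, 212.95001220703125), (33.203914642333984, 41.10960388183594), 18.434947967529297)
0.035 1154 [ 0.5297553  -0.22541464  0.04357588] ((529.8556518554688, -228.2953643798828), (79.62954711914062, 100.25496673583984), 70.47449493408203)
0.065 156 [ 0.53085053 -0.22549963  0.08081249] ((529.8923950195312, -228.46658325195312), (27.647037506103516, 36.184085845947266), 69.39431762695312)
0.1 44 [ 0.50531638 -0.21895013  0.12115207] ((506.0478515625, -218.72763061523438), (10.101935386657715, 18.68863296508789), 89.80378723144531)
```

View pics/crop.png

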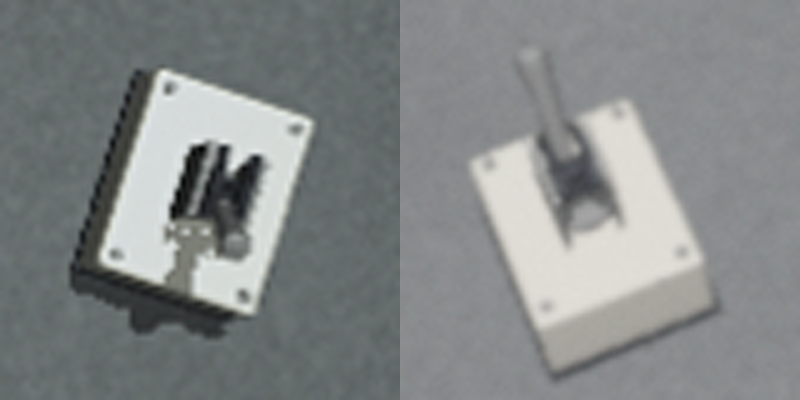

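The crop confirms it: a white housing with two plates and a tapered bat leaning toward the robot in world -x. The housing centre is (0.530,-0.2285), with pod x at -19.1°. The predicted grip point (0.504,-0.220,0.1195) agrees with the depth cluster. I'm moving above it now.

>>> apply_moves --targets '[[[20,-13,-2],0.07,0.5],[[60,-40,-6],0.18,0.3],[[105,-70,-10],0.3,0],[[155,-103,-14],0.42,-0.1],[[205,-136,-17],0.54,-0.1],[[255,-169,-20],0.64,-0.1],[[300,-199,-20],0.71,-0.1],[[340,-226,-20],0.734,-0.1],[[365,-242,-20],0.734,-0.1],[[378,-250,-20],0.734,-0.1],[[378,-250,-20],0.734,-0.1]]' --grip_force 30

```text
time_s: 1.48
tool_pos: [0.5041, -0.2205, 0.2533]
tcp_rot: [0.0, 0.986, -0.165, -0.0]
ft_force: [-0.1, -0.4, 0.9]
finger_gap: 0.043
grasp_force: 0.0
```

```bash
python3 - <<'E'
from h import *
c=cap('wrist','w1.png'); s=state(); print(s['time_s'],s['tool_pos'],s['tcp_rot'],s['finger_gap'],s['ft_force'])
vs,us=np.mgrid[0:420:2,0:560:2]; uv=np.c_[us.ravel(),vs.ravel()]
W=bydepth(c,uv); ok=c['depth'][uv[:,1],uv[:,0]]>0; 
for lo,hi in((.035,.05),(.075,.09),(.112,.122),(.122,.135)):
    s=W[ok&(W[:,2]>lo)&(W[:,2]<hi)&(abs(W[:,0]-.53)<.07)&(abs(W[:,1]+.2285)<.07)]; print(lo,len(s),s.mean(0) if len(s) else '',cv2.minAreaRect((s[:,:2]*1000).astype(np.float32)) if len(s)>3 else '')
E
```

```text
1.525 [ 0.50379729 -0.22117338  0.25332973] [ 1.62702466e-04  9.86163745e-01 -1.65773631e-01 -3.80857929e-04] 0.04283917762779665 [-0.08468742 -0.78159501 -0.13361993]
0.035 1388 [ 0.53503051 -0.23114961  0.04525587] ((529.2191772460938, -229.30874633789062), (79.93978118896484, 99.30612182617188), 70.96050262451172)
0.075 204 [ 0.53068844 -0.22982768  0.08473868] ((530.69970703125, -229.93247985839844), (27.30205535888672, 35.03959655761719), 71.1171646118164)
0.112 21 [ 0.51033691 -0.22225377  0.1174672 ] ((509.8837890625, -221.0222625732422), (12.981667518615723, 6.497554779052734), 86.25634765625)
0.122 61 [ 0.50369184 -0.22004979  0.12823517] ((503.4174499511719, -219.5363006591797), (12.089471817016602, 15.485654830932617), 70.65131378173828)
```

View pics/w1.png

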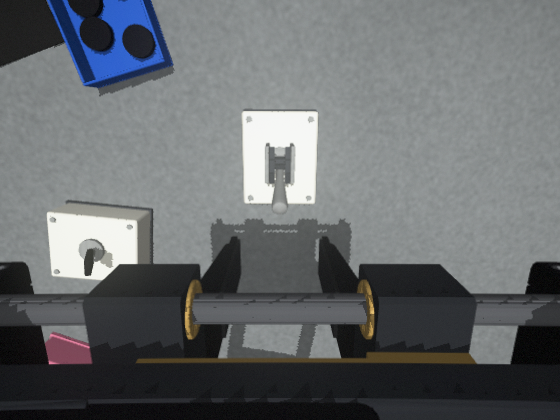

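The wrist view shows the housing at (280,157) and the bat end at (280,205), centred between the fingers and in line with the closing direction. Next I descend and close.

>>> apply_moves --targets '[[[0,0,30],0,-0.1],[[0,0,70],0,-0.2],[[0,0,105],0,-0.3],[[0,0,126],0,-0.35],[[0,0,134],0,-0.4],[[0,0,134],0,-0.6],[[0,0,134],0,-1],[[0,0,134],0,-1],[[0,0,134],0,-1],[[0,0,134],0,-1]]' --grip_force 35

```text
time_s: 2.78
tool_pos: [0.5047, -0.2211, 0.1209]
tcp_rot: [0.0, 0.986, -0.166, 0.001]
ft_force: [-0.3, -0.1, 5.1]
finger_gap: 0.0125
grasp_force: 35.0
```

>>> apply_moves --targets '[[[-0.4,0,-0.9],0,-1],[[-0.8,0,-1.8],0,-1],[[-1.2,0,-2.8],0,-1],[[-1.2,0,-2.8],0,-1]]'

```text
time_s: 3.28
tool_pos: [0.5039, -0.2208, 0.122]
tcp_rot: [0.0, 0.986, -0.166, 0.001]
ft_force: [7.0, -2.9, -3.0]
finger_gap: 0.0127
grasp_force: 35.0
```

```bash
python3 - <<'E'
from h import *
c=cap('wrist'); s=state(); print(s['tool_pos'],s['ft_force'],s['finger_gap'])
cv2.imwrite('pics/w2.png',cv2.resize(c['pixels'][180:360,180:380],(800,600)[:1]+(600,),interpolation=2)[:, :])
c=cap('scene'); cv2.imwrite('pics/s2.png',cv2.resize(c['pixels'][215:335,110:270],(800,600),interpolation=2))
E
```

```text
[ 0.50385747 -0.22076652  0.12199348] [ 6.18430287 -1.5337064  -3.52051871] 0.012491719039350589
```

View pics/s2.png

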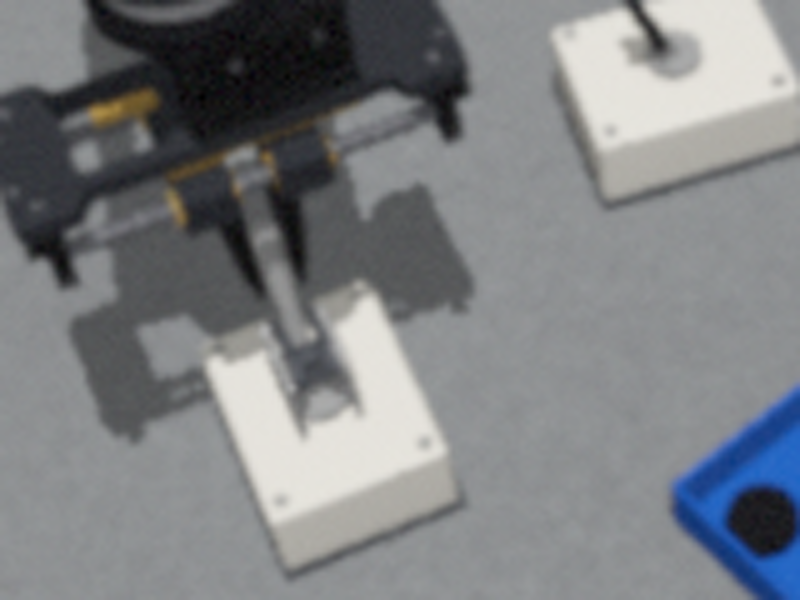

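>>> apply_moves --targets '[[[1,0,0],0,-1],[[2,0,0],0,-1],[[1.6,0,-0.9],0,-1],[[1.2,0,-1.8],0,-1],[[1.2,0,-1.8],0,-1]]'

```text
time_s: 4.0
tool_pos: [0.5036, -0.2206, 0.1238]
tcp_rot: [-0.0, 0.986, -0.166, -0.0]
ft_force: [3.2, -0.7, -6.2]
finger_gap: 0.0128
grasp_force: 35.0
```

>>> apply_moves --targets '[[[0,0,-0.9],0,-1],[[-0.4,0,-1.8],0,-1],[[-0.8,0,-2.8],0,-1],[[-0.8,0,-2.8],0,-1]]'

```text
time_s: 4.5
tool_pos: [0.5028, -0.2203, 0.1266]
tcp_rot: [-0.0, 0.986, -0.166, -0.001]
ft_force: [1.7, -0.2, -7.8]
finger_gap: 0.0124
grasp_force: 35.0
```

>>> apply_moves --targets '[[[-0.4,0,-0.9],0,-1],[[-0.8,0,-1.8],0,-1],[[-0.8,0,-1.8],0,-1]]'

```text
time_s: 4.88
tool_pos: [0.5022, -0.2201, 0.1285]
tcp_rot: [-0.0, 0.986, -0.166, -0.001]
ft_force: [1.2, 0.0, -9.2]
finger_gap: 0.0126
grasp_force: 35.0
```

>>> apply_moves --targets '[[[-0.3,0,-0.7],0,-1],[[-0.6,0,-1.4],0,-1],[[-0.6,0,-1.4],0,-1]]'

```text
time_s: 5.25
tool_pos: [0.5018, -0.22, 0.1301]
tcp_rot: [-0.0, 0.986, -0.166, -0.0]
ft_force: [-0.2, -0.3, -10.1]
finger_gap: 0.0128
grasp_force: 35.0
```

>>> apply_moves --targets '[[[-0.3,0,-0.7],0,-1],[[-0.6,0,-1.4],0,-1],[[-0.6,0,-1.4],0,-1]]'

```text
time_s: 5.62
tool_pos: [0.5013, -0.2198, 0.1315]
tcp_rot: [-0.0, 0.986, -0.166, -0.0]
ft_force: [2.3, -0.9, -11.2]
finger_gap: 0.0127
grasp_force: 35.0
```

>>> apply_moves --targets '[[[-0.3,0,-0.7],0,-1],[[-0.6,0,-1.4],0,-1],[[-0.6,0,-1.4],0,-1]]'

```text
time_s: 6.0
tool_pos: [0.5009, -0.2196, 0.1318]
tcp_rot: [-0.0, 0.986, -0.166, 0.0]
ft_force: [6.1, -1.8, -19.3]
finger_gap: 0.0128
grasp_force: 35.0
```

The force jumped from -11 to -19 N with almost no motion, so that is the stop. I'm easing back.

>>> apply_moves --targets '[[[0.7,0,1.6],0,-1],[[0.7,0,1.6],0,-1]]'

```text
time_s: 6.25
tool_pos: [0.5014, -0.2199, 0.1316]
tcp_rot: [-0.0, 0.986, -0.166, -0.0]
ft_force: [0.8, -0.5, -12.5]
finger_gap: 0.0127
grasp_force: 35.0
```

>>> apply_moves --targets '[[[0.2,0,0.4],0,-1],[[4,0,-1.1],0,-1],[[8,0,-2.4],0,-1],[[12,0,-3.4],0,-1],[[16,0,-4.3],0,-1],[[20,0,-4.9],0,-1],[[20,0,-4.9],0,-1]]'

```text
time_s: 7.12
tool_pos: [0.521, -0.2267, 0.1366]
tcp_rot: [0.0, 0.986, -0.166, 0.0]
ft_force: [-1.3, 0.5, -10.3]
finger_gap: 0.0125
grasp_force: 35.0
```

>>> apply_moves --targets '[[[4,0,-0.4],0,-1],[[8,0,-0.6],0,-1],[[12,0,-0.7],0,-1],[[16,0,-0.6],0,-1],[[19.5,0,-0.3],0,-1],[[19.5,0,-0.3],0,-1]]'

```text
time_s: 7.88
tool_pos: [0.5393, -0.233, 0.1367]
tcp_rot: [0.0, 0.986, -0.166, 0.0]
ft_force: [-1.7, 1.4, -10.3]
finger_gap: 0.0124
grasp_force: 35.0
```

>>> apply_moves --targets '[[[4,0,0.5],0,-1],[[8,0,1.2],0,-1],[[12,0,2.2],0,-1],[[16.5,0,3.4],0,-1],[[16.5,0,3.4],0,-1]]'

```text
time_s: 8.5
tool_pos: [0.5549, -0.2384, 0.1331]
tcp_rot: [0.0, 0.986, -0.166, 0.0]
ft_force: [-1.5, 1.1, -10.7]
finger_gap: 0.0128
grasp_force: 35.0
```

>>> apply_moves --targets '[[[3.5,0,1.2],0,-1],[[7.5,0,2.7],0,-1],[[7.5,0,2.7],0,-1],[[6.5,0,5.2],0,-1],[[5.5,0,7.7],0,-1],[[4.4,0,10.2],0,-1],[[3.3,0,12.6],0,-1],[[3.3,0,12.6],0,-1]]'

```text
time_s: 9.5
tool_pos: [0.5589, -0.2399, 0.1223]
tcp_rot: [0.001, 0.986, -0.166, 0.002]
ft_force: [0.4, 0.3, -1.7]
finger_gap: 0.013
grasp_force: 35.0
```

>>> apply_moves --targets '[[[0,0,0],0,-0.6],[[0,0,0],0,-0.3],[[0,0,0],0,-0.1],[[0,0,0],0,-0.1],[[0,0,-20],0,-0.1],[[0,0,-60],0,-0.1],[[0,0,-110],0,-0.1],[[-30,0,-150],0,-0.1],[[-70,0,-165],0,-0.1],[[-70,0,-165],0,-0.1]]'

```text
time_s: 10.75
tool_pos: [0.4911, -0.2164, 0.2899]
tcp_rot: [0.001, 0.986, -0.166, 0.003]
ft_force: [0.0, 0.1, 0.5]
finger_gap: 0.0426
grasp_force: 0.0
```

```bash
python3 - <<'E'
from h import *
c=cap('wrist','w3.png')
vs,us=np.mgrid[0:420,0:560]; uv=np.c_[us.ravel(),vs.ravel()]
W=bydepth(c,uv); ok=c['depth'][uv[:,1],uv[:,0]]>0
u=np.array([.945,-.327]); R=W[ok]; x=(R[:,:2]-[.530,-.229])@u; y=(R[:,:2]-[.530,-.229])@[.327,.945]; z=R[:,2]-.055
s=(abs(y)<.012)&(abs(x)<.06)&(z>.05)&(z<.11)
print(s.sum(),np.percentile(np.hypot(x[s],z[s]),[50,95,100]),np.median(np.arctan2(x[s],z[s])),z[s].max())
E
```

```text
268 [0.0793619  0.08179388 0.08243782] 0.3605415497248602 0.07688110751522026
```

View pics/w3.png

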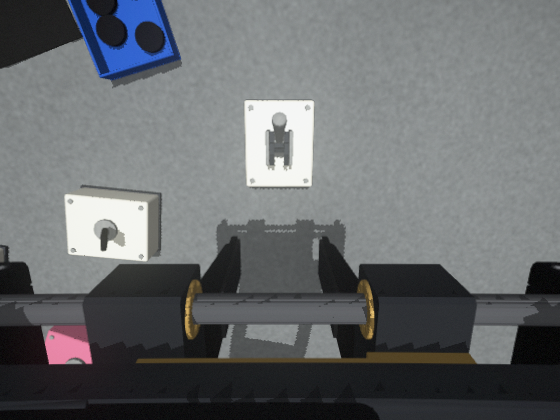

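The bat end is now at (279,120), leaning to the far side. Its reach from the pivot is 82 mm, so it is fully sunk. The paddle is untouched and the gripper is clear.

```bash
python3 -c "
from h import *
print(close_job())"
```

```text
the job is handed in; nothing more can be done
None
```

The locking bat is flipped to the opposite side and sunk back in its notch. I felt the stop at about 9 N beyond the spring's pull (limit 25 N), touched nothing else, and handed the job in at about 11 s.

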